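# Set a printer roller between the cups of a centre stand

## Robot

A 7-joint arm with a two-finger parallel gripper is mounted at the origin on a cart in front of the work surface, level with it; the furniture and walls round the work are solid. World frame = base frame: x ahead of the robot, y to its left, z up, the work surface at z = 0. Lengths are in m, angles in rad, forces in N, time in s.
With the tool pointing down it reaches from about 0.4 to 0.875 m from the base axis. Payload 19.3 kg.
Tool frame: the origin (TCP) lies on the centre line of the jaws, within the pads' length; the fingertips stand 19 mm ahead of it and the grasp point (between the pads) is the TCP; z points along the fingers, y is the line along which they close (so a half turn about z gives the same grasp; the last joint's range is limited). The gripper opens to 85 mm and grips with 20 to 120 N. Pads are 22 mm wide; open, the fingers measure 114 mm over their backs; the gripper's body (76 mm by 85 mm) begins 54 mm behind the grasp point. The pads swing forward as they close: fully open they stand 13 mm farther back than shut.
Start: joints at [1.053, 0.521, -0.036, 1.599, 0.021, 1.021, -0.113], TCP at [0.271, -0.563, 0.25] pointing down, gripper open.
Joint ranges: [-2.91, 2.91], [-0.3, 2.13], [-1.5, 1.42], [0.17, 2.43], [-1.26, 4.41], [0.16, 1.93], [-2.52, 2.52]. Speed limits (rad/s): [1.89, 1.89, 2.39, 2.39, 3.01, 3.01, 3.01].

## Interface

Orientations are given as a rotation vector (axis times angle).
In Python, from cell import env, viewer, spotter gives the robot as it stands.
- The arm moves only by the tool arm_command, never from a script. Its argument "deltas" is text: rows parted by semicolons, each of 4 numbers parted by spaces: the shift along the tool's x, y, z in m, then the turn about the tool's z in rad. In form: dx dy dz spin; .... A call has 1 to 10 rows; each row shifts and turns the commanded pose from where the row before left it, along the tool's axes as they then stand; what a row does not reach is not made up. A row lasts 1/10 s, in which the tool goes at most 50 mm and 8.59 degrees, less where a joint would pass 70% of its speed; a pose out of reach is approached as far as the arm can. A call is refused whole if a number of a shift passes 0.05 or a number of a turn 0.15, either way. A call with a gripper value outside its range is refused whole. "fingers" is the finger opening in m, from 0 to 0.0854, set as the call begins (left out, the last holds). The fingers move at their own pace and stop on an object; "squeeze" is the grip in N (left out, the last holds). Time passes only in rows, so rows that do not move let the fingers close. It gives the time, the measured TCP pose, the force, the opening and the grip force at its end, in the units of the state.
- env.sense(): the state, without advancing time (a new reading comes with each control period).
- viewer.camera(name): name is "side" or "top"; returns the picture (420x560x3 uint8, blue, green, red); there is no depth.
- viewer.get_calibration(name): a dict with "K" (3x3 intrinsics, pixels), "distortion" ([k1, k2, p1, p2, k3] as OpenCV has them; the pictures are not rectified), "world_from_camera" (4x4, takes a point from camera to world coordinates). Camera axes: x right, y down, z forward; pixel columns grow to the right and rows downward; lengths in m; the calibration is good to about 2 mm. A picture is of the moment at which its call begins. get_calibration takes no time and is no camera call.
- env.job_done(): hands the job in; it is judged then, once.
Trained networks look in the newest picture that a camera, given by its name, has taken for a name from the list of things; names that differ only in an ending like _2 or _b are one class to them, and where a whole thing is asked for, a point or a joint stands for the part that bears it (a point fixed in the world has none). Each returns a list of dicts, best first, with "conf" (0 to 1); they miss things now and then, are a little off and sometimes report something else, mostly with a low value. They report only what shows in the picture. A call takes as long as a camera call.
- spotter.outline_of(query, camera): "region" (420x560 bool, what is visible of it) and "box" ([left, top, right, bottom] in pixels, round what is visible of it).
The state is a dict: "time": time; "q": joint angles; "joint_vel": joint speeds; "tau": joint torques, N m; "position": TCP position; "orientation": TCP orientation; "force": force on the tool from outside, world axes, zero at the start; "wrist_torque": the same for the moment, N m; "opening": finger opening in m; "gripper_force": force on a finger pad.
Only numpy, scipy, OpenCV 4.12 (cv2) and the standard library are available. Lean on these libraries where they do the work, as an engineer would, in place of code of your own. Each camera call takes 0.05 s, during which the arm holds its last target. There are 200 camera calls.

## Task

Take the orange roller out of its foam tray and lay it in the two white V rests of the blue centre stand, then slide the tailstock up by its red knob until both steel ends of the roller sit fully home in the two steel cups, and let go. Leave the black roller in its place in the tray.

Things in the scene. Friction and masses are not known exactly. Their poses are not given: they have to be found in the camera images.
- orange_roller: Loose printer roller to be mounted, 0.12 kg: orange sleeve 20 mm in diameter, 150 mm long, with a steel journal 10 mm in diameter and 15 mm long at each end (180 mm overall, both ends alike). Origin: middle of its axis; its y axis runs along it. It lies in a flat grey foam tray, axis 17 mm above the bench, foam 7 mm above it, between notched foam bars 52 mm either side of its middle.
- black_roller: Loose roller of the same size and axes with a black sleeve; it lies in the tray beside the orange one, parallel, 76 mm from it, on either side. Must stay where it lies.
- stand: Fixed centre stand. Origin: at bench height under the middle of a fully mounted roller; z up, y from tailstock to headstock. Roller axis at x = 0, z = 50 mm. Base plate 84 mm in x, y -184 to 122 mm, top at z = 12 mm. Blue headstock, 66 mm high, with steel cup (17 mm bore, 10 mm deep) opening to -y, mouth at y = 80 mm. The tailstock's equal cup opens to +y, mouth at y = -136 mm + joint.
- rests (a point): Where to lay the roller's middle at first (+-8 mm along the stand): on the stand's roller axis, y = -20 mm, 50 mm above the bench, clear of both cups; axes as the stand's. White 90-degree V rests, 10 mm thick, at stand y = 35 and -55 mm, 41 mm wide inside at the top, tips 61 mm high, centre the sleeve. The fingers pass between the rests; the tailstock later pushes the roller into the headstock.
- tailstock (a joint): Slide in m: 0 = right back, grows towards the headstock (stop at 0.062); stays where left; takes 2 N, up to 5 N when pushing the roller. 0.056 = roller fully home in both cups. Red knob: upright cylinder, 18 mm in diameter, z = 68 to 100 mm, axis at stand x = 0, y = -165 mm + joint; on a blue block 56 mm in x, 34 mm in y, top at z = 66 mm.

How it is judged:
By the outcome, as a careful person would: the job done as asked, in the order asked, and still so for the second after the job is handed in, with the robot touching nothing.
It also fails if it takes over 45 s, if anything falls off the work surface, if the arm or the gripper's body presses on something with over 40 N, if the wrist force passes 120 N, or if a joint passes its speed limit or range.

## Working session

There is one attempt and no reset: what is moved stays moved. The work goes in short steps, Python scripts to look and compute and a tool call to move; the robot and the scene stay as the last step left them, time stands still between calls to the robot, and variables do not carry over. Pictures are saved under pics/ and viewed, at most 11 in all, crops included, and the job is handed in when it is done.

Besides the shell and the picture viewer there is one more tool, called after "Emit:" as a command line: name --argument value ..., lists and objects as JSON in quotes. arm_command: Moves the arm, as the interface text tells. Its arguments: {"type":"object","properties":{"deltas":{"type":"string"},"fingers":{"type":"number"},"squeeze":{"type":"number"}},"required":["deltas"]}

```bash
mkdir -p pics; python3 - <<'E'
from cell import env, viewer, spotter
import cv2, numpy as np
np.set_printoptions(precision=4,suppress=True)
s=env.sense(); print(s['time'],s['position'],s['orientation'],s['opening'])
for n in('side','top'):
    im=viewer.camera(n); c=viewer.get_calibration(n); print(n,c['K'],c['distortion'],c['world_from_camera'])
    for q in('orange_roller','black_roller','stand','tailstock'):
        for r in spotter.outline_of(q,n)[:2]:
            print(q,round(r['conf'],2),r['box'],r['region'].sum())
    cv2.imwrite(f'pics/{n}0.png',im)
E
```

```text
0.0 [ 0.2704 -0.5631  0.2497] [-3.0621 -0.6973  0.0006] 0.08542597954495987
side [[430.6219   0.     287.9537]
 [  0.     430.6219 209.0069]
 [  0.       0.       1.    ]] [-0.0719  0.      0.      0.      0.    ] [[ 0.9521 -0.2046  0.2275  0.3201]
 [-0.3059 -0.6418  0.7032 -0.5979]
 [ 0.0021 -0.7391 -0.6736  0.7507]
 [ 0.      0.      0.      1.    ]]
orange_roller 0.88 [214.5, 178.7, 275.9, 192.9] 381
black_roller 0.87 [209.5, 160.2, 266.7, 177.6] 439
stand 0.63 [317.0, 258.3, 387.3, 420.0] 6951
tailstock 0.72 [343.9, 372.7, 385.3, 408.4] 1266
top [[480.6405   0.     284.6691]
 [  0.     480.6405 206.4716]
 [  0.       0.       1.    ]] [-0.1161  0.      0.      0.      0.    ] [[ 0.0195 -0.9895  0.1432  0.4076]
 [-0.9994 -0.0236 -0.0272  0.109 ]
 [ 0.0303 -0.1426 -0.9893  1.0171]
 [ 0.      0.      0.      1.    ]]
orange_roller 0.64 [174.5, 192.1, 191.1, 278.8] 778
black_roller 0.91 [137.9, 192.8, 155.2, 280.0] 731
stand 0.58 [345.2, 166.6, 499.2, 238.2] 5595
tailstock 0.59 [465.9, 200.3, 500.3, 232.5] 741
```

View pics/top0.png

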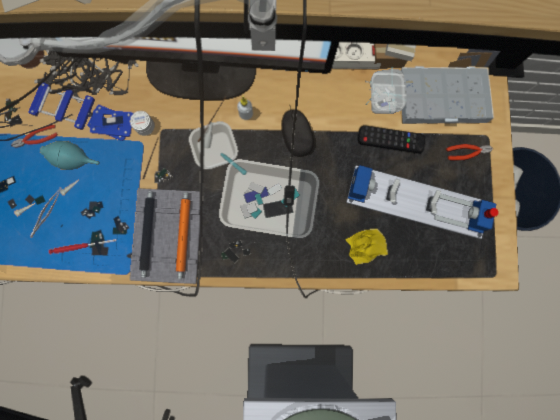

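View pics/side0.png

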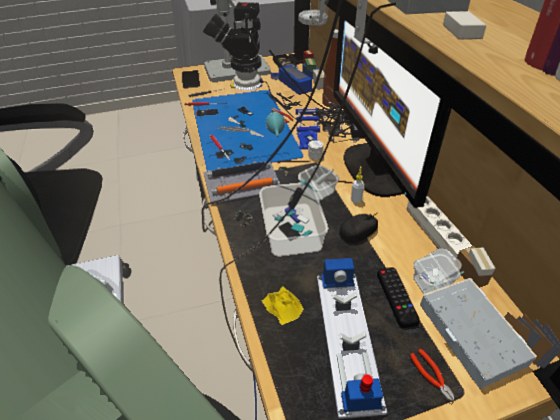

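The top view shows the orange roller at about (183,235), and the black one beside it at (148,235). The stand runs from the headstock (360,185) to the red knob (491,212). The side view agrees. Next I'll measure poses, and the hanging cables too, since they might be obstacles.

```bash
cat > h.py <<'E'
from cell import env, viewer, spotter
import cv2, numpy as np
np.set_printoptions(precision=4,suppress=True)
C={n:viewer.get_calibration(n) for n in('side','top')}
def rays(n,px):
    c=C[n]; p=cv2.undistortPoints(np.array(px,float).reshape(-1,1,2),np.array(c['K']),np.array(c['distortion']))[:,0]
    T=np.array(c['world_from_camera']); return T[:3,3],np.c_[p,np.ones(len(p))]@T[:3,:3].T
def atz(n,px,z):
    o,d=rays(n,px); return o+d*((z-o[2])/d[:,2])[:,None]
def proj(n,P):
    c=C[n]; T=np.linalg.inv(np.array(c['world_from_camera']))
    return cv2.projectPoints(np.array(P,float).reshape(-1,3),cv2.Rodrigues(T[:3,:3])[0],T[:3,3],np.array(c['K']),np.array(c['distortion']))[0][:,0]
def roller(n,q,z=.017):
    r=spotter.outline_of(q,n)[0]; ys,xs=np.nonzero(r['region'])
    P=atz(n,np.c_[xs,ys],z)[:,:2]; m=P.mean(0); u=np.linalg.svd(P-m,full_matrices=False)[2][0]
    t=(P-m)@u; mid=m+u*(t.max()+t.min())/2; return r['conf'],mid,np.degrees(np.arctan2(u[1],u[0])),np.ptp(t)
def red(n,box):
    im=viewer.camera(n); l,t,r,b=box; s=im[t:b,l:r].astype(int)
    m=(s[...,2]>130)&(s[...,1]<70)&(s[...,0]<70); y,x=np.nonzero(m); return np.array([x.mean()+l,y.mean()+t]),m.sum()
def tri(a,b):
    (o1,d1),(o2,d2)=rays('top',[a]),rays('side',[b]); A=np.c_[d1[0],-d2[0]]
    t=np.linalg.lstsq(A,o2-o1,rcond=None)[0]; p,q=o1+t[0]*d1[0],o2+t[1]*d2[0]; return (p+q)/2,np.linalg.norm(p-q)
E
python3 - <<'E'
from h import *
a=red('top',(465,190,510,235)); b=red('side',(345,365,390,400)); print('knob',a,b,tri(a[0],b[0]))
for n in('top','side'):
    for q in('orange_roller','black_roller'): print(n,q,roller(n,q))
def cable(t1,t2,sp):
    o,d=rays('top',[t1,t2]); nn=np.cross(d[0],d[1]); o2,d2=rays('side',sp)
    return o2+d2*(((o-o2)@nn)/(d2@nn))[:,None]
print(cable((203,190),(199,280),[(367,20),(340,60),(300,107),(250,160)]))
print(cable((296,100),(290,190),[(395,8),(350,85),(310,170),(292,210),(250,260)]))
for n,(l,t,r,b) in dict(top=(335,155,510,250),side=(300,245,400,420)).items():
    im=viewer.camera(n)[t:b,l:r]; k=4.5 if n=='top' else 3.4
    cv2.imwrite(f'pics/{n}_st.png',cv2.resize(im,None,fx=k,fy=k,interpolation=cv2.INTER_CUBIC))
E
```

```text
knob (array([493.6182, 211.6909]), np.int64(55)) (array([366.9634, 379.1951]), np.int64(82)) (array([ 0.5392, -0.3354,  0.0962]), np.float64(0.002391449057067575))
top orange_roller (0.66, array([0.4892, 0.2926]), np.float64(178.07386190834592), np.float64(0.17409327388583715))
top black_roller (0.74, array([0.4883, 0.3691]), np.float64(178.9094595292961), np.float64(0.17660652770112412))
side orange_roller (0.78, array([0.4847, 0.2917]), np.float64(178.78277713432595), np.float64(0.17096245861512976))
side black_roller (0.81, array([0.4863, 0.3682]), np.float64(179.65516202492236), np.float64(0.16877997078567228))
[[0.7393 0.1893 0.4609]
 [0.693  0.2016 0.3779]
 [0.6115 0.2173 0.2718]
 [0.4935 0.2372 0.1379]]
[[ 0.7318  0.0787  0.5178]
 [ 0.6602  0.0782  0.3836]
 [ 0.5867  0.0764  0.2022]
 [ 0.5474  0.0753  0.1002]
 [ 0.443   0.0764 -0.0343]]
```

View pics/top_st.png

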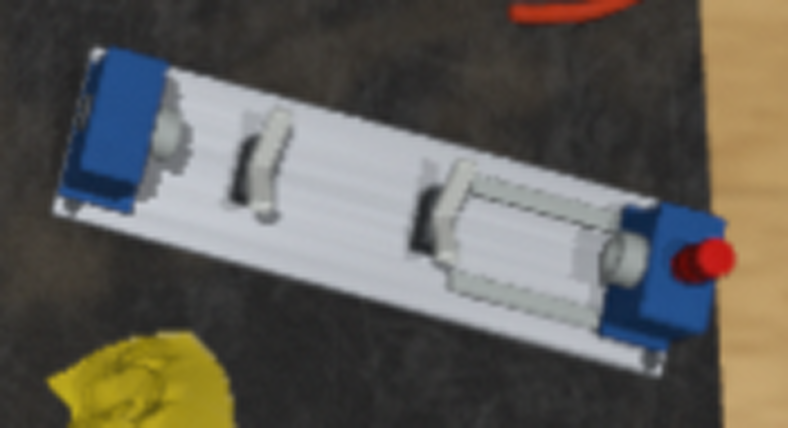

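The crop shows the plate corners at about (57,212), (660,376) and (93,48), the knob top at (716,258), and the headstock on the left. The V-rest fronts are at about (265,165) and (455,210).

View pics/side_st.png

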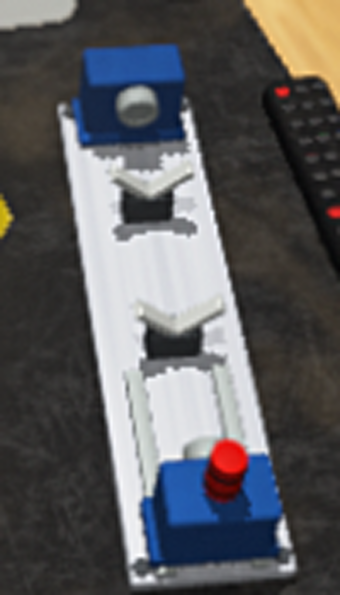

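The side crop shows the plate corners at (58,105), (131,578) and (297,567). The knob top is at (229,452), and the V tips at about (138,303)/(222,303) and (113,174)/(191,172).

```bash
python3 - <<'E'
from h import *
from scipy.optimize import least_squares
from scipy.spatial.transform import Rotation as R
M={'top':[((-42,122,12),(57,212)),((-42,-184,12),(660,376)),((42,122,12),(93,48)),((0,-165,100),(716,258))],
'side':[((-42,122,12),(58,105)),((-42,-184,12),(131,578)),((42,-184,12),(297,567)),((0,-165,100),(229,452)),((-20.5,-55,61),(138,303)),((20.5,-55,61),(222,303)),((-20.5,35,61),(113,174)),((20.5,35,61),(191,172))]}
off={'top':((335,155),4.5),'side':((300,245),3.4)}
def W(p,P):
    c,s=np.cos(p[2]),np.sin(p[2]); P=np.array(P,float)/1000; return np.c_[p[0]+c*P[:,0]-s*P[:,1],p[1]+s*P[:,0]+c*P[:,1],P[:,2]]
def res(p,ns=('top','side')): return np.concatenate([(proj(n,W(p,[a for a,_ in M[n]]))-(np.array([b for _,b in M[n]])/off[n][1]+off[n][0])).ravel() for n in ns])
for ns in(('top',),('side',),('top','side')):
    f=least_squares(res,[.57,-.17,-.2],args=(ns,),loss='soft_l1'); print(ns,f.x,np.degrees(f.x[2])); print(res(f.x,ns).reshape(-1,2).round(1).tolist())
p=f.x; print('rests',W(p,[(0,-20,50)]),'knob',W(p,[(0,-165,84)]))
s=env.sense(); Rm=R.from_rotvec(s['orientation']).as_matrix(); print(Rm)
E
```

```text
('top',) [ 0.5772 -0.1782 -0.238 ] -13.634524079313682
[[-1.3, 0.2], [0.2, 0.0], [-0.3, -0.5], [1.7, 0.1]]
('side',) [ 0.576  -0.1791 -0.24  ] -13.75196648001473
[[-0.1, -0.5], [-0.1, 1.9], [-0.1, 1.1], [0.4, 2.7], [1.1, -0.3], [-1.4, -1.8], [1.1, -2.6], [-1.2, -3.2]]
('top', 'side') [ 0.5766 -0.1785 -0.2399] -13.744285010749705
[[-1.2, 0.4], [0.3, 0.5], [-0.0, -0.3], [1.8, 0.6], [0.1, -0.8], [0.1, 1.5], [0.1, 0.6], [0.5, 2.3], [1.2, -0.6], [-1.2, -2.1], [1.3, -2.9], [-1.1, -3.5]]
rests [[ 0.5718 -0.198   0.05  ]] knob [[ 0.5374 -0.3388  0.084 ]]
[[ 0.9014  0.433  -0.    ]
 [ 0.433  -0.9014 -0.    ]
 [-0.      0.     -1.    ]]
```

Emit:
arm_command --deltas ".036 -.03 -.004 0;.036 -.03 -.004 0;.036 -.03 -.004 0;.036 -.03 -.004 0;.036 -.03 -.004 0;.036 -.03 -.004 0;.036 -.03 -.004 0;.036 -.03 -.004 0;.036 -.03 -.004 0;.036 -.03 -.004 0" --fingers 0.055 --squeeze 40

```text
time: 1.9
position: [0.4657, -0.1353, 0.2908]
orientation: [3.063, 0.697, 0.001]
force: [1.1, -0.1, -0.1]
opening: 0.0551
gripper_force: 0.0
```

Emit:
arm_command --deltas "0 0 0 -.14;0 0 0 -.14;0 0 0 -.14;0 0 0 -.14;0 0 0 -.14;0 0 0 -.14;0 0 0 -.14;0 0 0 -.14;0 0 0 -.14;0 0 0 -.14"

```text
time: 2.9
position: [0.4652, -0.1371, 0.2904]
orientation: [1.886, 2.512, 0.0]
force: [-0.3, -0.3, -0.3]
opening: 0.0552
gripper_force: 0.0
```

Emit:
arm_command --deltas ".04 .014 0 0;.04 .014 0 0;.04 .014 0 0;.04 .014 0 0;.04 .014 0 0;.04 .014 0 0;.04 .014 0 0;.04 .014 0 0;.04 .014 0 0;.04 .014 0 0"

```text
time: 3.9
position: [0.4905, 0.2876, 0.2904]
orientation: [1.894, 2.506, 0.0]
force: [0.9, 0.5, -0.4]
opening: 0.055
gripper_force: 0.0
```

Emit:
arm_command --deltas "0 0 0 -.14;0 0 0 -.14;0 0 0 -.14;0 0 0 -.14;0 0 0 -.14;0 0 0 -.14;0 0 0 -.14;0 0 0 -.14;0 0 0 -.14;0 0 0 0"

```text
time: 4.9
position: [0.4906, 0.2857, 0.2902]
orientation: [-0.049, -3.141, -0.0]
force: [-0.3, -0.6, 0.1]
opening: 0.0553
gripper_force: 0.0
```

```bash
python3 - <<'E'
from h import *
s=env.sense(); print(s['q'],s['position'],s['orientation'])
a=viewer.camera('top')[100:330,60:340]; cv2.imwrite('pics/t1.png',cv2.resize(a,None,fx=2.5,fy=2.5))
E
```

```text
[-0.0045  0.5186 -0.9018  1.6754  0.4368  1.1633  0.5194] [0.4906 0.2857 0.2902] [-0.0495 -3.1408 -0.0002]
```

View pics/t1.png

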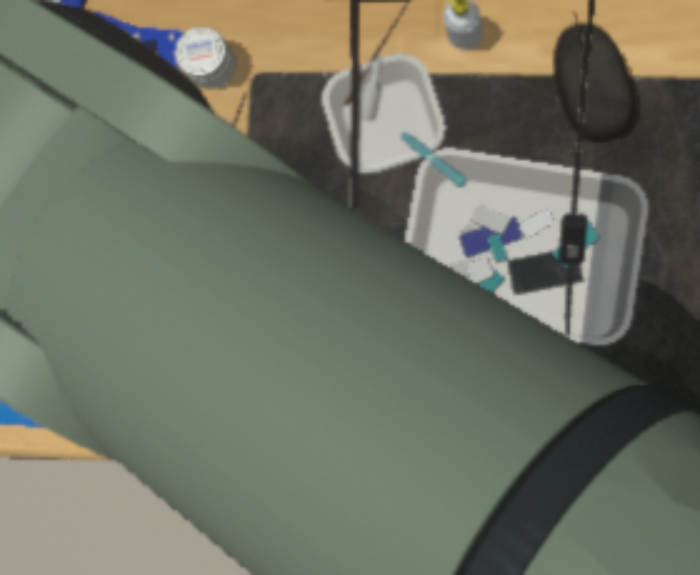

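The arm blocks the top view, so I'll descend partway and check with the side camera.

Emit:
arm_command --deltas ".0035 .0065 .03 0;0 0 .04 0;0 0 .04 0;0 0 .04 0;0 0 .03 0;0 0 .01 0;0 0 0 0"

```text
time: 5.65
position: [0.4869, 0.2925, 0.0998]
orientation: [-0.056, -3.14, 0.001]
force: [-0.1, -0.6, 1.2]
opening: 0.0552
gripper_force: 0.0
```

```bash
python3 - <<'E'
from h import *
s=env.sense(); print(s['q'],s['position'],s['orientation'],s['force'])
a=viewer.camera('side')[100:260,150:350]; cv2.imwrite('pics/s1.png',cv2.resize(a,None,fx=3.5,fy=3.5))
E
```

```text
[-0.1316  0.7446 -0.746   1.8393  0.6717  0.8311  0.3137] [0.4869 0.2925 0.0998] [-0.0564 -3.1399  0.0012] [-0.1033 -0.645   1.2029]
```

View pics/s1.png

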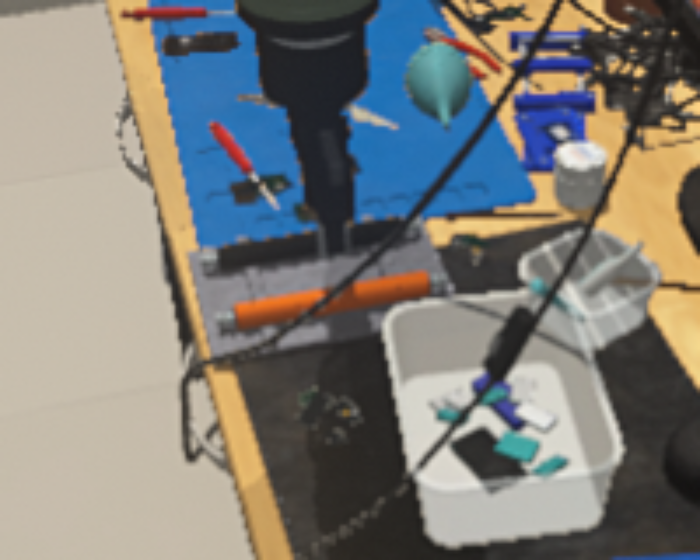

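The side view shows the finger above the roller, at (335,225) with the roller's middle at (333,300), and the cable is in front and clear. I'll descend and grip.

Emit:
arm_command --deltas "0 0 .03 0;0 0 .025 0;0 0 .01 0;0 0 .006 0;0 0 0 0"

```text
time: 6.2
position: [0.4876, 0.2929, 0.0301]
orientation: [0.054, 3.14, 0.001]
force: [0.5, -0.0, 0.4]
opening: 0.0553
gripper_force: 0.0
```

Emit:
arm_command --deltas "0 0 0 0;0 0 0 0;0 0 0 0;0 0 0 0;0 0 0 0;0 0 0 0" --fingers 0.01

```text
time: 6.8
position: [0.4877, 0.2928, 0.0303]
orientation: [0.053, 3.14, 0.001]
force: [-1.4, -1.0, 8.0]
opening: 0.0183
gripper_force: 38.8
```

Emit:
arm_command --deltas "0 0 -.01 0;0 0 -.02 0;0 0 -.04 0;0 0 -.05 0;0 0 -.05 0;0 0 -.05 0;0 0 -.05 0;0 0 -.02 0;0 0 0 0"

```text
time: 7.7
position: [0.4875, 0.2932, 0.323]
orientation: [0.053, 3.137, 0.003]
force: [-0.0, -0.1, -2.6]
opening: 0.0185
gripper_force: 39.5
```

```bash
python3 - <<'E'
from h import *
s=env.sense(); print(s['position'],s['orientation'],s['force'],s['opening'],s['gripper_force'])
a=viewer.camera('side')[30:230,130:350]; cv2.imwrite('pics/s2.png',cv2.resize(a,None,fx=3,fy=3))
for r in spotter.outline_of('orange_roller','side')[:2]: print(r['conf'],r['box'])
E
```

```text
[0.4875 0.2932 0.323 ] [0.053  3.1368 0.0035] [-0.0456 -0.1149 -2.6496] 0.018474117185441733 39.49942946434021
0.97 [195.5, 72.7, 274.8, 92.4]
```

View pics/s2.png

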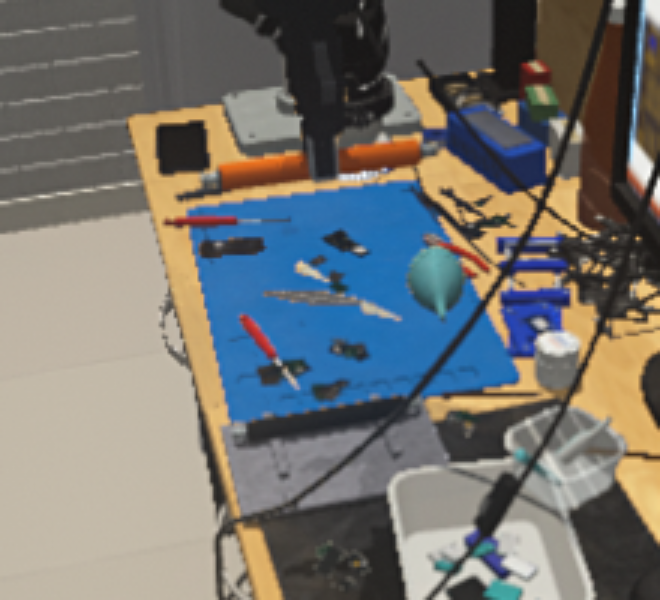

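The roller is held at its middle, the finger at (323,165) midway along the sleeve (220–420), and the black roller is still in the tray. I'll carry it at height to the stand and turn.

Emit:
arm_command --deltas "0 -.02 0 0;0 -.035 0 0;0 -.045 0 0;0 -.048 0 0;0 -.048 0 0;0 -.048 0 0;0 -.048 0 0;0 -.048 0 0;0 -.045 0 0;0 -.035 0 0"

```text
time: 8.8
position: [0.4717, -0.1301, 0.3181]
orientation: [-0.056, -3.139, -0.0]
force: [1.9, 0.4, -1.5]
opening: 0.0183
gripper_force: 39.5
```

Emit:
arm_command --deltas "0 -.01 0 .1;0 0 0 .14;0 0 0 .14;0 0 0 .14;0 0 0 .14;0 0 0 .14;0 0 0 .14;0 0 0 .14;0 0 0 .14;0 0 0 .14"

```text
time: 9.8
position: [0.472, -0.137, 0.318]
orientation: [-2.022, -2.402, 0.001]
force: [0.2, -0.7, -0.9]
opening: 0.0184
gripper_force: 39.6
```

Emit:
arm_command --deltas "0 0 0 .14;0 0 0 .14;0 0 0 .1;0 0 0 .03;0 0 0 0"

```text
time: 10.3
position: [0.4723, -0.137, 0.3185]
orientation: [-2.462, -1.949, 0.001]
force: [0.4, -0.0, -0.8]
opening: 0.0184
gripper_force: 39.5
```

Emit:
arm_command --deltas "-.009 .025 0 .008;-.009 .03 0 0;-.009 .03 0 0;-.0095 .026 0 0;0 0 .03 0;0 0 .04 0;0 0 .045 0;0 0 .04 0;0 0 .03 0;0 0 0 0"

```text
time: 11.3
position: [0.5696, -0.1983, 0.1303]
orientation: [-2.465, -1.938, 0.006]
force: [0.1, -0.2, -0.8]
opening: 0.0181
gripper_force: 39.6
```

```bash
python3 - <<'E'
from h import *
s=env.sense(); print(s['position'],s['orientation'],s['force'],s['opening'])
a=viewer.camera('side')[230:420,270:420]; cv2.imwrite('pics/s3.png',cv2.resize(a,None,fx=3.1,fy=3.1))
for r in spotter.outline_of('orange_roller','side')[:2]: print(r['conf'],r['box'])
u=np.array([.237,-.0,0]);ax=np.array([-np.sin(-.24),np.cos(-.24),0]);ax=np.array([.2377,.9713,0])
p=np.array(s['position'])-[0,0,.013]
for t in(-.09,-.075,.075,.09): print(t,proj('side',p+ax*t),((proj('side',p+ax*t)[0]-[270,230])*3.1))
E
```

```text
[ 0.5696 -0.1983  0.1303] [-2.4651 -1.9381  0.0055] [ 0.1043 -0.1763 -0.7851] 0.018055979191975696
0.85 [348.6, 280.8, 363.8, 346.4]
-0.09 [[361.4621 344.1202]] [283.5325 353.7726]
-0.075 [[359.7455 336.0715]] [278.211  328.8216]
0.075 [[344.8598 266.7625]] [232.0652 113.9636]
0.09 [[343.5704 260.7986]] [228.0684  95.4756]
```

View pics/s3.png

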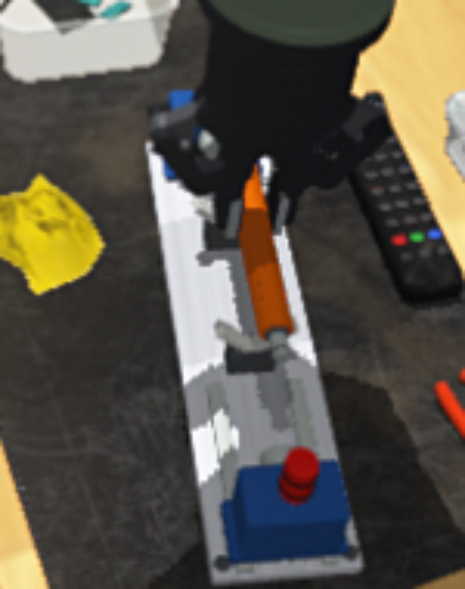

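The roller's near end is at (283,350), within a few pixels of the projection (283,354), so it is centred over the rests. I'll lower it.

Emit:
arm_command --deltas "0 .002 .015 0;0 0 .02 0;0 0 .015 0;0 0 .007 0;0 0 .004 0;0 0 .003 0;0 0 0 0;0 0 0 0"

```text
time: 12.2
position: [0.5741, -0.1995, 0.0708]
orientation: [2.472, 1.938, 0.001]
force: [0.8, -0.4, -1.2]
opening: 0.0184
gripper_force: 39.6
```

Emit:
arm_command --deltas "0 0 0 0;0 0 0.002 0;0 0 0 0"

```text
time: 12.5
position: [0.5738, -0.1994, 0.0682]
orientation: [-2.472, -1.938, 0.0]
force: [0.1, -0.6, -1.6]
opening: 0.0185
gripper_force: 39.6
```

Emit:
arm_command --deltas "0 0 .003 0;0 0 0 0;0 0 0 0"

```text
time: 12.8
position: [0.5738, -0.1994, 0.0652]
orientation: [-2.472, -1.938, 0.0]
force: [-0.8, 0.3, -1.9]
opening: 0.0182
gripper_force: 39.6
```

Emit:
arm_command --deltas "0 0 .002 0;0 0 0 0;0 0 0 0"

```text
time: 13.1
position: [0.5739, -0.1994, 0.0635]
orientation: [2.472, 1.938, 0.0]
force: [-1.3, 0.7, 4.4]
opening: 0.0186
gripper_force: 40.2
```

Contact came at the expected height, so I'll release and rise.

Emit:
arm_command --deltas "0 0 0 0;0 0 0 0;0 0 0 0;0 0 0 0;0 0 0 0" --fingers 0.05

```text
time: 13.6
position: [0.5738, -0.1994, 0.0632]
orientation: [-2.472, -1.938, 0.0]
force: [0.0, 0.7, -0.4]
opening: 0.0503
gripper_force: 0.0
```

Emit:
arm_command --deltas "0 0 -.015 0;0 0 -.03 0;0 0 -.04 0;0 0 -.04 0;-.03 0 -.03 0;-.04 0 -.005 0;-.04 0 0 0;-.03 0 0 0;-.005 0 0 0;0 0 0 0"

```text
time: 14.6
position: [0.5388, -0.3409, 0.224]
orientation: [2.474, 1.936, 0.0]
force: [-0.5, 0.6, -0.6]
opening: 0.0501
gripper_force: 0.0
```

```bash
python3 - <<'E'
from h import *
from scipy.spatial.transform import Rotation as R
s=env.sense(); print(s['position'],s['orientation'],s['force'],s['opening'])
im=viewer.camera('side'); cv2.imwrite('pics/s4.png',cv2.resize(im[230:420,270:420],None,fx=3.1,fy=3.1))
for n in('side','top'):
    if n=='top': viewer.camera(n)
    o=spotter.outline_of('orange_roller',n)
    if o: print(n,o[0]['conf'],o[0]['box'],roller(n,'orange_roller',.05))
E
```

```text
[ 0.5388 -0.3409  0.224 ] [2.4738 1.936  0.0004] [-0.5347  0.6493 -0.5671] 0.0501274932285698
side 0.73 [336.8, 280.2, 364.0, 367.4] (0.73, array([ 0.5703, -0.1998]), np.float64(-104.53776163640845), np.float64(0.1847479392327911))
top 0.66 [380.1, 185.9, 462.3, 213.2] (0.66, array([ 0.573 , -0.2011]), np.float64(75.90115135310573), np.float64(0.1756791462725259))
```

View pics/s4.png

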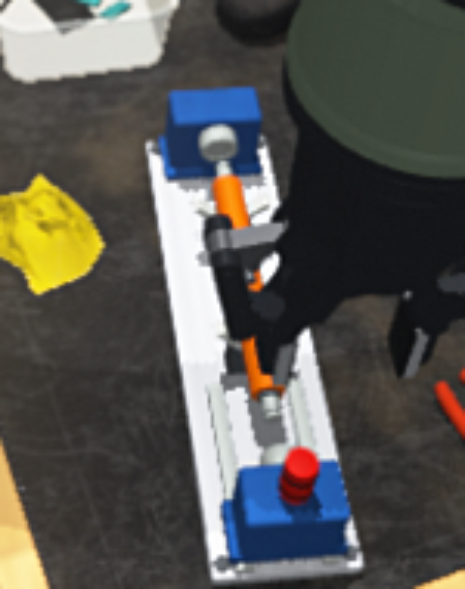

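The roller lies in both rests, with its ends at about (222,165) and (270,400) and clear of both cups. The tailstock is still back, with the knob at (300,465). Next I'll grasp the knob.

Emit:
arm_command --deltas ".004 0 .015 0;0 0 .035 0;0 0 .035 0;0 0 .025 0;0 0 .012 0;0 0 .007 0;0 0 .003 0;0 0 0 0;0 0 0 0"

```text
time: 15.8
position: [0.5406, -0.3366, 0.0923]
orientation: [2.471, 1.937, 0.001]
force: [0.3, -0.3, 0.9]
opening: 0.0498
gripper_force: 0.0
```

Emit:
arm_command --deltas "0 0 0 0;0 0 0 0;0 0 0 0;0 0 0 0;0 0 0 0" --fingers 0.01 --squeeze 30

```text
time: 16.3
position: [0.5397, -0.3364, 0.0918]
orientation: [-2.472, -1.938, 0.001]
force: [-6.1, 2.4, 8.9]
opening: 0.0172
gripper_force: 29.1
```

Emit:
arm_command --deltas ".002 -.001 -.001 0;.004 0 0 0;.005 0 0 0;.005 0 0 0;.005 0 0 0;.005 0 0 0;.005 0 0 0;.004 0 0 0;.003 0 0 0;.002 0 0 0"

```text
time: 17.3
position: [0.5491, -0.2975, 0.092]
orientation: [2.472, 1.938, 0.001]
force: [5.0, -5.5, -10.5]
opening: 0.0168
gripper_force: 31.1
```

```bash
python3 - <<'E'
from h import *
s=env.sense(); print(s['position'],s['force'],s['opening'])
im=viewer.camera('side'); cv2.imwrite('pics/s5.png',cv2.resize(im[230:420,270:420],None,fx=3.1,fy=3.1))
E
```

```text
[ 0.5491 -0.2975  0.092 ] [  4.9524  -5.5404 -10.4861] 0.016757313767137592
```

View pics/s5.png

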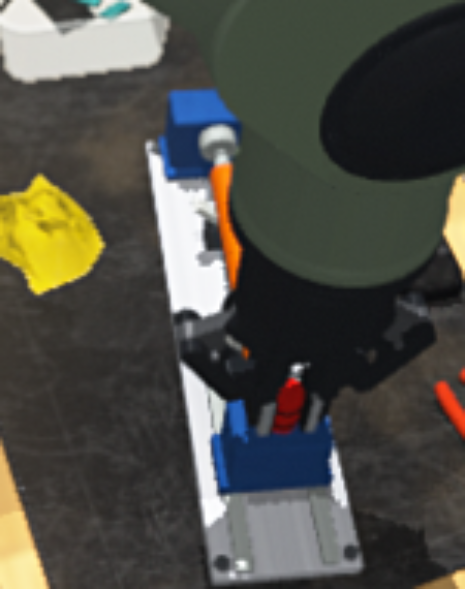

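The tailstock has come forward about 40 mm with the knob in the jaws, and the headstock end of the roller is entering the cup at (220,150). I'll continue in finer steps.

Emit:
arm_command --deltas ".002 .0005 .001 0;.002 0 0 0;.002 0 0 0;.002 0 0 0;.001 0 0 0;0 0 0 0"

```text
time: 17.95
position: [0.5512, -0.2891, 0.0919]
orientation: [2.472, 1.937, -0.001]
force: [-3.0, -0.9, 8.0]
opening: 0.0171
gripper_force: 32.9
```

Emit:
arm_command --deltas ".001 0 0 0;.001 0 0 0;0 0 0 0;0 0 0 0"

```text
time: 18.35
position: [0.5516, -0.2873, 0.0919]
orientation: [2.472, 1.937, -0.001]
force: [-2.7, -2.1, 6.6]
opening: 0.0167
gripper_force: 32.9
```

Emit:
arm_command --deltas ".001 0 0 0;.001 0 0 0;0 0 0 0;0 0 0 0"

```text
time: 18.75
position: [0.5522, -0.2853, 0.0919]
orientation: [2.472, 1.937, -0.001]
force: [-3.3, -1.9, 7.8]
opening: 0.0169
gripper_force: 32.9
```

Emit:
arm_command --deltas ".001 0 0 0;0 0 0 0;0 0 0 0"

```text
time: 19.05
position: [0.5523, -0.2847, 0.0919]
orientation: [2.472, 1.937, -0.001]
force: [-4.7, -4.2, 6.5]
opening: 0.0169
gripper_force: 32.9
```

Emit:
arm_command --deltas ".001 0 0 0;0 0 0 0;0 0 0 0"

```text
time: 19.35
position: [0.5523, -0.2846, 0.0919]
orientation: [2.472, 1.936, -0.002]
force: [-4.2, -8.5, 4.6]
opening: 0.0169
gripper_force: 32.8
```

Emit:
arm_command --deltas ".001 0 0 0;.001 0 0 0;0 0 0 0;0 0 0 0"

```text
time: 19.75
position: [0.5523, -0.2844, 0.0919]
orientation: [2.473, 1.933, -0.005]
force: [-4.6, -16.9, 4.2]
opening: 0.017
gripper_force: 32.6
```

Hard stop: the force rises with no more travel, at an estimated joint position of 0.056. I'll back off to unload, release, and rise clear.

Emit:
arm_command --deltas "-.002 0 0 0;0 0 0 0"

```text
time: 19.95
position: [0.5523, -0.2846, 0.0919]
orientation: [2.473, 1.935, -0.002]
force: [-3.7, -7.6, 7.0]
opening: 0.0168
gripper_force: 32.9
```

Emit:
arm_command --deltas "0 0 0 0;0 0 0 0;0 0 0 0;0 0 0 0;0 0 0 0" --fingers 0.05

```text
time: 20.45
position: [0.5529, -0.2826, 0.0913]
orientation: [-2.472, -1.938, -0.0]
force: [0.2, -0.0, 0.0]
opening: 0.0501
gripper_force: 0.0
```

Emit:
arm_command --deltas "0 0 -.015 0;0 0 -.03 0;0 0 -.04 0;-.03 0 -.04 0;-.045 0 -.03 0;-.045 0 0 0;-.045 0 0 0;-.045 0 0 0;-.03 0 0 0;0 0 0 0"

```text
time: 21.45
position: [0.4935, -0.5172, 0.2445]
orientation: [2.477, 1.931, -0.002]
force: [-0.1, -0.4, -0.7]
opening: 0.0503
gripper_force: 0.0
```

```bash
python3 - <<'E'
from h import *
s=env.sense(); print(s['position'],s['force'])
a=viewer.camera('top'); b=viewer.camera('side')
print('orange',roller('top','orange_roller',.05),'black',roller('top','black_roller'))
for n,bx,im in(('top',(450,190,510,235),a),('side',(330,330,390,400),b)):
    print(n,red(n,bx))
x=cv2.resize(a[150:250,340:510],None,fx=3.5,fy=3.5); y=cv2.resize(b[240:420,300:400],None,fx=1.944,fy=1.944)
cv2.imwrite('pics/fin.png',np.hstack([x,y[:350]]))
E
```

```text
[ 0.4935 -0.5172  0.2445] [-0.1029 -0.4157 -0.7434]
orange (0.67, array([ 0.5777, -0.18  ]), np.float64(76.64412218032976), np.float64(0.15666374076882236)) black (0.6, array([0.4882, 0.3694]), np.float64(178.66151003083908), np.float64(0.17233945107534646))
top (array([468.8333, 204.9375]), np.int64(48))
side (array([356.   , 348.087]), np.int64(23))
```

View pics/fin.png

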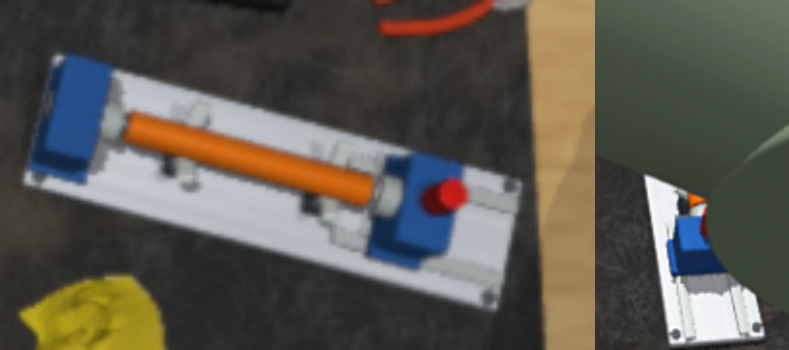

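The final view shows the roller between both cups with small, equal gaps, the sleeve running from (127,128) to (372,190). The knob has moved about 53 mm to the hard stop, the black roller is unmoved, and the arm is clear.

```bash
python3 -c "
from cell import env
print(env.job_done())"
```

```text
the job is handed in; nothing more can be done
None
```

The orange roller is in the stand and the tailstock was pushed up to a hard stop, at about 0.056 by my estimate, so both ends should be fully home; the knob is released, the black roller has not moved, and I handed the job in at about 21.5 s.

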